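# Fetch the full sugar tin from behind the drinking bottles

## Task

Two look-alike sugar tins, one full and one empty as their weight will tell, stand behind the guests' three drinking bottles: first stand all three bottles on the red side tray, then stand the full tin in the middle of the cork mat, with the empty one left or put back where it stood. Only then put each bottle back in the middle of the coaster of its own colour. Nothing may be knocked over.

Things in the scene. Friction and masses are not known exactly. Their poses are not given: they have to be found in the camera images.
- bottle_pink_cap (a point): Loose, upright insulated drinking bottle, pink, round, 65 mm diameter and 190 mm tall, about 280 g, with a white screw cap 52 mm in diameter and 45 mm tall on top (a pink dot on it). This point is the middle of the cap, on the bottle's axis, 167.5 mm above its foot: the place to grip it from above (it is too tall to be gripped half-way up from above). z up. At the start it stands on the coaster of its colour.
- bottle_yellow_cap (a point): Loose, upright insulated drinking bottle, yellow, round, 65 mm diameter and 190 mm tall, about 280 g, with a white screw cap 52 mm in diameter and 45 mm tall on top (a yellow dot on it). This point is the middle of the cap, on the bottle's axis, 167.5 mm above its foot: the place to grip it from above (it is too tall to be gripped half-way up from above). z up. At the start it stands on the coaster of its colour.
- bottle_teal_cap (a point): Loose, upright insulated drinking bottle, teal (blue-green), round, 65 mm diameter and 190 mm tall, about 280 g, with a white screw cap 52 mm in diameter and 45 mm tall on top (a teal dot on it). This point is the middle of the cap, on the bottle's axis, 167.5 mm above its foot: the place to grip it from above (it is too tall to be gripped half-way up from above). z up. At the start it stands on the coaster of its colour.
- coaster_pink: Fixed round pink coaster, 94 mm diameter, 4 mm thick, lying on a fixed dark brown bamboo board 12 mm high (340 x 176 mm). Origin at the centre of its underside, z up; bottles stand 4 mm above the origin. The three coasters lie in a row 105 mm apart along the front of the board, in any order of colours.
- coaster_yellow: Fixed round yellow coaster, 94 mm diameter, 4 mm thick, lying on a fixed dark brown bamboo board 12 mm high (340 x 176 mm). Origin at the centre of its underside, z up; bottles stand 4 mm above the origin. The three coasters lie in a row 105 mm apart along the front of the board, in any order of colours.
- coaster_teal: Fixed round teal (blue-green) coaster, 94 mm diameter, 4 mm thick, lying on a fixed dark brown bamboo board 12 mm high (340 x 176 mm). Origin at the centre of its underside, z up; bottles stand 4 mm above the origin. The three coasters lie in a row 105 mm apart along the front of the board, in any order of colours.
- tin_a_mid (a point): One of two look-alike loose sugar tins, closed, cream with a blue band and steel lid: upright cylinder 64 mm diameter, 95 mm tall, smooth. One is full (about 360 g), the other empty (about 90 g); only their weight tells. This point is its centre, 47.5 mm above its foot, z up. The tins stand on the bamboo board behind the coaster row (away from the robot), 105 mm apart, each behind a gap between two bottles and close to them; beyond the tins there is free room for fingers.
- tin_b_mid (a point): One of two look-alike loose sugar tins, closed, cream with a blue band and steel lid: upright cylinder 64 mm diameter, 95 mm tall, smooth. One is full (about 360 g), the other empty (about 90 g); only their weight tells. This point is its centre, 47.5 mm above its foot, z up. The tins stand on the bamboo board behind the coaster row (away from the robot), 105 mm apart, each behind a gap between two bottles and close to them; beyond the tins there is free room for fingers.
- side_tray: Fixed empty red tray, 310 mm (its x) by 150 mm (its y) with a rim 14 mm high and 5 mm thick, floor 4 mm thick. Origin at the centre of its underside, z up. It lies to the left or right of the board and holds the three bottles in a line along its x, about 95 mm apart.
- cork_mat: Fixed round brown cork mat with a dark rim, 96 mm diameter, 6 mm thick, on the worktop on the other side of the board from the tray. Origin at the centre of its underside, z up; a tin stands 6 mm above the origin.
Not all that is in view belongs to the job. What is meant by the cork_mat is not green or turquoise, and is the larger of those in its own colour.

How it is judged:
By the outcome, as a careful person would: the job done as asked, in the order asked, and still so for the second after the job is handed in, with the robot touching nothing.
It also fails if it takes over 149 s, if anything falls off the work surface, if the arm or the gripper's body presses on something with over 40 N, if the wrist force passes 120 N, or if a joint passes its speed limit or range.

## Robot

A 7-joint arm with a two-finger parallel gripper is mounted at the origin on the work surface. World frame = base frame: x ahead of the robot, y to its left, z up, the work surface at z = 0. Lengths are in mm, angles in rad, forces in N, time in s.
With the tool pointing down it reaches from about 350 to 900 mm from the base axis. Payload 7.2 kg.
Tool frame: the origin (TCP) lies between the finger pads; the fingertips stand 17 mm ahead of it and the grasp point (between the pads) lies 2 mm behind it; z points along the fingers, y is the line along which they close (so a half turn about z gives the same grasp; the last joint's range is limited). The gripper opens to 85 mm and grips with 20 to 120 N. Pads are 22 mm wide; open, the fingers measure 114 mm over their backs; the gripper's body (76 mm by 85 mm) begins 54 mm behind the grasp point. The pads swing forward as they close: fully open they stand 13 mm farther back than shut.
Start: joints at [-1.399, 0.411, -0.013, 1.596, 0.006, 1.134, -0.082], TCP at [148.452, 607.116, 248.297] pointing down, gripper open.
Joint ranges: [-2.95, 2.95], [-0.29, 1.99], [-1.47, 1.44], [0.14, 2.54], [-1.03, 4.17], [0.13, 1.85], [-2.86, 2.86]. Speed limits (rad/s): [2.39, 2.39, 3.01, 3.01, 3.14, 3.14, 3.14].

## Interface

Orientations are given as a unit quaternion [w, x, y, z].
In Python, from cell import r gives the robot as it stands. Calls block until the motion is done:
- r.goto(position, orientation): joint-space move of the TCP to a pose.
- r.movel(position, rot=None, v=150, f_stop=None): straight line of the TCP; rot=None keeps the orientation; v is the mean speed in mm/s. With f_stop (N) it stops when the force on the tool has changed by that much, and returns True; else False.
- r.move_j(angles): joint-space move.
- r.gripper_open() and r.close_gripper(f_grip=None): open the fingers fully, or close them until they stop; f_grip is the grip in N (None keeps the last).
- r.sleep(seconds).
- r.inverse_kinematics(position, orientation): joint angles nearest the present ones, or None.
- r.sense(): the state.
- r.grab_frame(name): name is "scene" or "top" or "wrist"; returns a dict with "color" (384x512x3 uint8, red, green, blue), "range_z" (384x512 float32, mm along the optical axis (not along the pixel's ray), 0 where there is no reading), "intrinsics" (3x3 intrinsics, pixels), "T" (4x4, takes a point from camera to world coordinates). Camera axes: x right, y down, z forward; pixel columns grow to the right and rows downward; lengths in mm; the calibration is good to about 2 mm. A picture is of the moment at which its call begins.
A pose or a line that the arm cannot do raises r.PlanningError and nothing moves.
- r.close_job(): hands the job in; it is judged then, once.
The state is a dict: "time_s": time; "joints": joint angles; "qd": joint speeds; "tau": joint torques, N m; "ee_pos": TCP position; "ee_rot": TCP orientation; "force": force on the tool from outside, world axes, zero at the start; "moment": the same for the moment, N m; "finger_gap": finger opening in mm; "grasp_force": force on a finger pad.
Only numpy, scipy, OpenCV 4.12 (cv2) and the standard library are available. Lean on these libraries where they do the work, as an engineer would, in place of code of your own. Each camera call takes 0.05 s, during which the arm holds its last target. There are 200 camera calls.

## Working session

There is one attempt and no reset: what is moved stays moved. The work goes in short steps, each a Python script; the robot and the scene stay as the last script left them, time stands still between calls to the robot, and variables do not carry over. Pictures are saved under pics/ and viewed, at most 14 in all, crops included, and the job is handed in when it is done.

```bash
mkdir -p pics; ls
python3 - <<'E'
from cell import r
import cv2, numpy as np
for n in ("scene","top"):
    f=r.grab_frame(n); cv2.imwrite(f"pics/{n}0.png",f["color"][:,:,::-1]); np.savez(f"{n}0.npz",**f)
    print(n,f["intrinsics"].round(1).tolist(),f["T"].round(2).tolist())
s=r.sense(); print(s["time_s"],s["ee_pos"],s["ee_rot"],s["force"])
E
```

```text
pics
scene [[407.0, 0.0, 258.1], [0.0, 407.0, 191.7], [0.0, 0.0, 1.0]] [[0.07, 0.56, -0.82, 1294.43], [1.0, -0.05, 0.06, -15.51], [-0.01, -0.83, -0.56, 645.65], [0.0, 0.0, 0.0, 1.0]]
top [[365.2, 0.0, 256.4], [0.0, 365.2, 192.8], [0.0, 0.0, 1.0]] [[-0.0, -0.99, 0.1, 416.21], [-1.0, 0.0, 0.01, 14.31], [-0.01, -0.1, -0.99, 1118.74], [0.0, 0.0, 0.0, 1.0]]
0.1 [148.38409295 606.69728255 247.52322434] [-3.64900266e-05  1.19620014e-01  9.92819474e-01 -7.37171598e-04] [-0.29490461 -0.79924554  0.66300455]
```

View pics/top0.png

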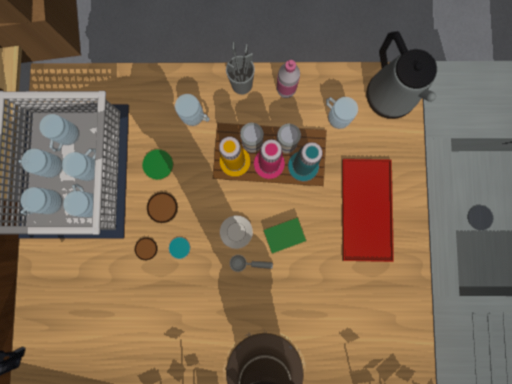

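View pics/scene0.png

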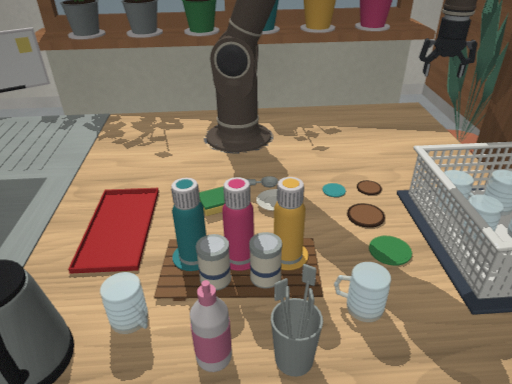

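The top view shows the bottles yellow (231,143), pink (270,146) and teal (313,149). The tins are at (251,132) and (289,133), the red tray at (367,209), and the large brown mat at (162,207), with a smaller brown decoy at (146,248).

```bash
cat > h.py <<'E'
import cv2, numpy as np
def cloud(f):
    d=f["range_z"].astype(float); K=f["intrinsics"]; T=f["T"]
    v,u=np.indices(d.shape)
    P=np.stack([(u-K[0,2])/K[0,0]*d,(v-K[1,2])/K[1,1]*d,d],-1)@T[:3,:3].T+T[:3,3]
    P[d==0]=np.nan; return P
def plane(f,u,v,z):
    K=f["intrinsics"];T=f["T"]; k=T[:3,:3]@np.array([(u-K[0,2])/K[0,0],(v-K[1,2])/K[1,1],1])
    return (T[:3,3]+k*(z-T[2,3])/k[2])
def blobs(m,amin=20):
    n,l,s,c=cv2.connectedComponentsWithStats(m.astype(np.uint8))
    return [(l==i,c[i],s[i]) for i in range(1,n) if s[i][4]>=amin]
def mid(P,m):
    p=P[m]; lo=np.nanpercentile(p,2,axis=0); hi=np.nanpercentile(p,98,axis=0); return ((lo+hi)/2).round(1),(hi-lo).round(1)
E
python3 - <<'E'
from h import *
f=dict(np.load("top0.npz")); P=cloud(f); c=f["color"].astype(int)
reg=np.zeros(P.shape[:2],bool); reg[110:190,205:335]=1
for nm,lo,hi in (("cap",196,216),("tin",100,114)):
    for m,ce,s in blobs(reg&(P[...,2]>lo)&(P[...,2]<hi),40):
        z=206 if nm=="cap" else 107
        print(nm,mid(P,m),ce.round(1),"plane",plane(f,*ce,z).round(1),s[4])
red=(c[...,0]>120)&(c[...,1]<40)&(c[...,2]<40); red[:,:335]=0
for m,ce,s in blobs(red,500):
    print("tray",mid(P,m)); q=P[m][:,:2]; q=q[~np.isnan(q).any(1)].astype(np.float32); print(cv2.minAreaRect(q))
hsv=cv2.cvtColor(f["color"],cv2.COLOR_RGB2HSV)
br=(c.sum(2)<260)&(c[...,0]>c[...,2]+15);br[:185]=0;br[265:]=0;br[:,:135]=0;br[:,190:]=0
for m,ce,s in blobs(br,60): print("mat",ce,s,mid(P,m),plane(f,*ce,6).round(1))
bd=reg&(P[...,2]>6)&(P[...,2]<15)
print("board",mid(P,bd)); q=P[bd][:,:2].astype(np.float32); print(cv2.minAreaRect(q))
cv2.imwrite("pics/crop.png",cv2.resize(f["color"][110:195,205:335,::-1],None,fx=6,fy=6,interpolation=2))
E
```

```text
cap (array([626.7,  91.6, 205.4]), array([46.8, 45.8, 11.2])) [229.3 146.6] plane [626.7  91.1 206. ] 329
cap (array([619.5, -15.1, 205.8]), array([46.9, 45.8,  9.9])) [271.  149.4] plane [619.2 -15.1 206. ] 327
cap (array([ 611.6, -117.4,  204.5]), array([47.2, 47.2, 12.7])) [311.3 152.4] plane [ 611.3 -117.3  206. ] 336
tin (array([686.6,  36.2, 108. ]), array([60.2, 58.4,  9. ])) [251.7 133.5] plane [687.1  36.2 107. ] 418
tin (array([684. , -69.3, 108.5]), array([59.8, 56.8,  8.5])) [288.8 134.4] plane [684.2 -68.9 107. ] 417
tray (array([ 483.2, -309.4,    7.6]), array([285.7, 136.3,  13.5]))
((479.1676025390625, -309.8352355957031), (144.43963623046875, 301.25677490234375), 89.55183410644531)
mat [161.82480818 206.9629156 ] [147 191  31  32 782] (array([485.6, 312.4,   7.2]), array([85.9, 85.7,  9.3])) [485.4 313.    6. ]
mat [145.56103286 248.14788732] [135 237  23  24 426] (array([359.9, 358.9,   6.4]), array([62.9, 63.1,  8.4])) [360.8 359.2   6. ]
board (array([651.6, -18. ,  11. ]), array([188.2, 338.6,   7.9]))
((664.5628051757812, -15.83831787109375), (396.0994567871094, 249.18072509765625), 89.78887939453125)
```

View pics/crop.png

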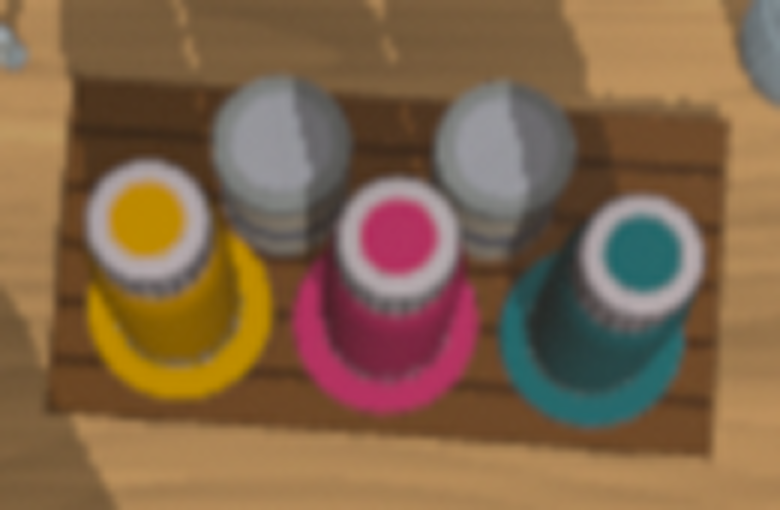

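Heights, sizes and the 105 mm spacings all check out. I'll go above the row and take one wrist look.

```bash
cat >> h.py <<'E'
def q(phi): # closing axis = (sin phi, cos phi)
    return [0,float(np.sin(phi/2)),float(np.cos(phi/2)),0]
E
python3 - <<'E'
from h import *
from cell import r
s=r.sense(); p=s["ee_pos"]
r.movel([p[0],p[1],380],v=200)
r.goto([600,-20,380],q(.073))
f=r.grab_frame("wrist"); cv2.imwrite("pics/w1.png",f["color"][:,:,::-1]); np.savez("w1.npz",**f)
P=cloud(f)
for nm,lo,hi in (("cap",202,216),("tin",104,114)):
    for m,ce,s in blobs((P[...,2]>lo)&(P[...,2]<hi),300): print(nm,mid(P,m),ce.round(1))
s=r.sense(); print(s["time_s"],s["joints"],s["force"])
E
```

```text
cap (array([ 611.9, -118.5,  204.8]), array([45.5, 45.8,  3.8])) [173.  193.9]
cap (array([619.5, -16.2, 204.9]), array([45.6, 45.5,  3.7])) [266.6 194.1]
cap (array([627.4,  89.5, 205. ]), array([45.5, 45.7,  3.8])) [363.4 194.1]
tin (array([686.8,  35.9, 106.6]), array([58.8, 58.2,  3.4])) [303.6 214.1]
tin (array([683.8, -69.6, 106.5]), array([58.9, 57.3,  3.3])) [232.5 217.1]
tin (array([ 802.2, -380.6,  108.9]), array([59.3, 94.6,  9.4])) [ 57.9 291.4]
tin (array([870.5,  69.6, 107.3]), array([72.4, 80.3,  6.1])) [324.3 309.8]
3.6833 [-0.65642481  0.35963436  0.85133883  1.50104718 -0.27187984  1.40420392
  1.70757089] [-0.77802832  0.36535428 -0.02514619]
```

View pics/w1.png

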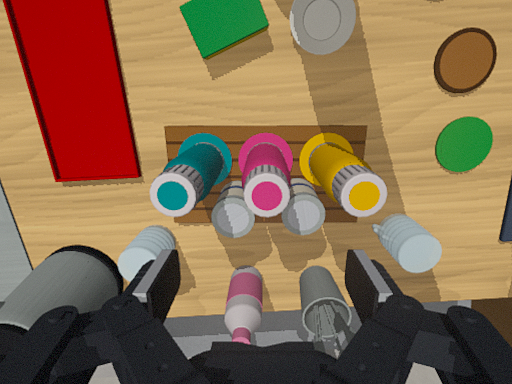

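The wrist view confirms the caps and tins to within 1–2 mm. Teal first.

```bash
cat >> h.py <<'E'
from cell import r
PH=.073
def pick(x,y,z,zs,f=40):
    """z = TCP height of grip, zs = safe height"""
    r.movel([x,y,zs],v=250); r.movel([x,y,z],v=120); r.close_gripper(f); s=r.sense()
    print("grip gap",s["finger_gap"],s["grasp_force"],"t",s["time_s"])
def place(x,y,z,zc,zs):
    """carry at zc, set down at z, retreat to zs"""
    p=r.sense()["ee_pos"]; r.movel([p[0],p[1],zc],v=150); g=r.sense()["finger_gap"]
    r.movel([x,y,zc],v=220); r.movel([x,y,z+12],v=150)
    hit=r.movel([x,y,z-4],v=25,f_stop=5); s=r.sense(); print("carried gap",g,"hit",hit,"z",s["ee_pos"].round(1),"want",z)
    r.gripper_open(); r.movel([x,y,zs],v=200); print("t",r.sense()["time_s"])
E
python3 - <<'E'
from h import *
pick(611.8,-118,181.5,280)
place(576,-309.5,169.5,257,280)
f=r.grab_frame("scene"); cv2.imwrite("pics/s1.png",f["color"][:,:,::-1])
E
```

```text
grip gap 51.458709174505586 41.913244128227234 t 5.775
carried gap 51.32345606817208 hit True z [ 576.1 -310.   170.1] want 169.5
t 9.7583
```

View pics/s1.png

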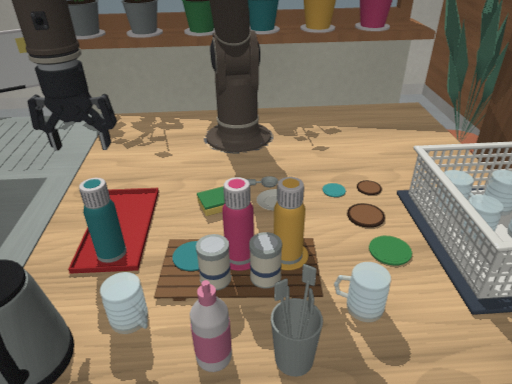

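Teal stands upright in the tray at (103,225). Next are pink and yellow.

Run:
```python
from h import *
pick(619.4,-15.8,181.5,280); place(481,-309.5,169.5,257,280)
pick(627.2,90.2,181.5,280); place(386,-309.5,169.5,257,300)
r.goto([560,-20,400],q(PH))
f=r.grab_frame("wrist"); cv2.imwrite("pics/w2.png",f["color"][:,:,::-1]); np.savez("w2.npz",**f)
t=r.grab_frame("top"); np.savez("t2.npz",**t)
for n,f in (("wrist",f),("top",t)):
    P=cloud(f); hsv=cv2.cvtColor(f["color"],cv2.COLOR_RGB2HSV); H,S=hsv[...,0],hsv[...,1]
    z=P[...,2]; b=(P[...,0]>550)&(P[...,0]<760)&(abs(P[...,1]+15)<190)
    for nm,lo,hi in (("pink",160,178),("yellow",19,28),("teal",85,98)):
        for m,ce,s in blobs(b&(z<30)&(S>120)&(H>=lo)&(H<=hi),100): print(n,nm,mid(P,m),plane(f,*ce,16).round(1))
    for m,ce,s in blobs(b&(z>104)&(z<114),100): print(n,"tin",mid(P,m),ce.round(1))
```

```text
grip gap 51.03198168470381 42.28935778141022 t 12.5333
carried gap 50.906851217948144 hit True z [ 481.2 -309.5  170. ] want 169.5
t 17.1
grip gap 51.24844901403798 41.85980200767517 t 20.3333
carried gap 51.24040405402659 hit True z [ 386.4 -309.5  169.9] want 169.5
t 25.65
wrist pink (array([619. , -15.7,  14.4]), array([84.6, 83.9,  5.1])) [617.7 -15.7  16. ]
wrist yellow (array([626.6,  88.6,  14.2]), array([85.9, 85.3,  5.7])) [625.   88.6  16. ]
wrist teal (array([ 611.9, -120.3,   14.9]), array([83. , 83.1,  3.9])) [ 610.5 -120.    16. ]
wrist tin (array([686.7,  35.8, 106.5]), array([58.8, 58.1,  3.6])) [304.7 232.6]
wrist tin (array([684. , -69.4, 106.5]), array([58.1, 58.6,  3.6])) [239.1 235.4]
top yellow (array([628.6, 116.7,  17.2]), array([79.9, 37.3,  9.1])) [629.6 115.3  16. ]
```

View pics/w2.png

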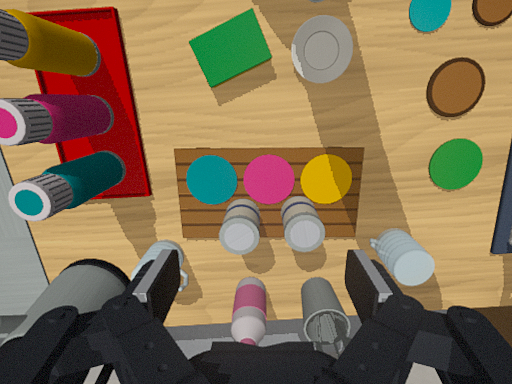

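The three coasters are empty and the bottles stand in the tray. Now weigh the tins, starting with the one at y=36.

Run:
```python
from h import *
f=dict(np.load("w2.npz")); print("mat",plane(f,456,87,6).round(1))
def fz(): 
    r.sleep(.3); return np.mean([(r.sleep(.03),r.sense()["force"][2])[1] for _ in range(8)])
x,y=686.8,36.0
r.goto([x,y,170],q(PH)); f0=fz()
pick(x,y,72,170,50); r.movel([x,y,132],v=100); f1=fz()
print("force",f0,f1,r.sense()["finger_gap"],r.sense()["time_s"])
```

```text
mat [484.3 311.3   6. ]
grip gap 62.648044691473864 54.72855627536774 t 30.2333
force -0.014272765017593017 -1.010505098523316 63.024489825621394 31.55
```

A 1.0 N change means this tin is empty. I'll put it back exactly where it stood and weigh the other.

Run:
```python
from h import *
def fz(): 
    r.sleep(.3); return np.mean([(r.sleep(.03),r.sense()["force"][2])[1] for _ in range(8)])
place(686.8,36.0,72,132,170)
x,y=683.9,-69.5
r.movel([x,y,170],v=200); f0=fz()
pick(x,y,72,170,60); r.movel([x,y,150],v=100); f1=fz()
print("force",f0,f1)
if f0-f1>2.3:
    place(485,312.3,66,150,240)
    f=r.grab_frame("wrist"); cv2.imwrite("pics/w3.png",f["color"][:,:,::-1]); np.savez("w3.npz",**f)
    P=cloud(f); d=np.hypot(P[...,0]-485,P[...,1]-312)<60
    print("tin",mid(P,d&(P[...,2]>90)&(P[...,2]<110)))
    f=r.grab_frame("top"); np.savez("t3.npz",**f); P=cloud(f)
    for m,ce,s in blobs((P[...,2]>100)&(P[...,2]<114)&(P[...,0]<740)&(P[...,0]>450)&(abs(P[...,1])<350),200): print(mid(P,m))
    cv2.imwrite("pics/t3.png",cv2.resize(f["color"][100:280,130:400,::-1],None,fx=2.5,fy=2.5,interpolation=2))
```

```text
carried gap 63.19176074971276 hit True z [687.1  36.1  73.2] want 72
t 34.0083
grip gap 62.95909302818778 66.07149124145508 t 36.8
force -0.16286740601694552 -3.3444165099216887
carried gap 62.614767157783454 hit True z [485.1 312.6  67.1] want 66
t 43.1583
tin (array([484.1, 312.1,  99.9]), array([59.1, 57.9,  4.4]))
(array([685.6,  36.7, 108. ]), array([58.8, 59.4,  8.1]))
```

```bash
python3 -c "
import cv2,numpy as np
a=cv2.imread('pics/t3.png');b=cv2.imread('pics/w3.png')
b=cv2.resize(b,(480,360));a=a[:450,:640]
cv2.imwrite('pics/m3.png',np.hstack([cv2.resize(a,(400,281)),cv2.resize(b,(375,281))]))"
```

```text
(no output)
```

View pics/m3.png

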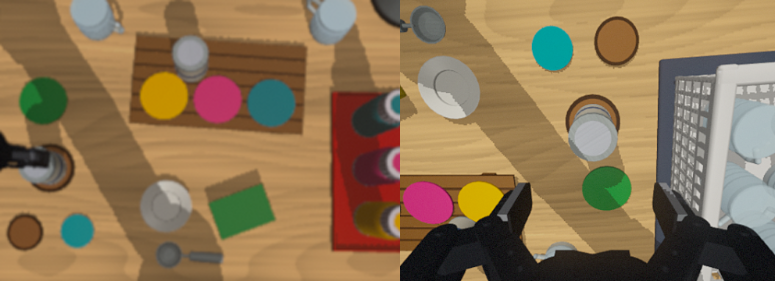

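The full tin (3.2 N) is centred on the large cork mat and the empty one is back. Check the bottles in the tray, then return them.

Run:
```python
from h import *
r.movel([485,312,330],v=250); r.goto([450,-250,400],q(PH))
f=r.grab_frame("wrist"); P=cloud(f); C=[]
for m,ce,s in blobs((P[...,2]>189)&(P[...,2]<202)&(P[...,1]<-200)&(P[...,0]<640),200):
    C.append(mid(P,m)[0]); print(C[-1],mid(P,m)[1],f["color"][int(ce[1]),int(ce[0])])
assert len(C)==3
C=sorted(C,key=lambda c:c[0])
G=[(626.3,88.9),(619,-15.7),(611.7,-120)]
N=[386,481,576]
assert all(abs(c[0]-n)<8 and abs(c[1]+309.5)<8 for c,n in zip(C,N))
for c,g in zip(C,G):
    pick(c[0],c[1],169.5,280); place(*g,181.5,260,285)
p=r.sense()["ee_pos"]; r.goto([480,-100,400],q(PH))
f=r.grab_frame("wrist"); cv2.imwrite("pics/w4.png",f["color"][:,:,::-1]); P=cloud(f)
for m,ce,s in blobs((P[...,2]>202)&(P[...,2]<216)&(P[...,0]<740)&(abs(P[...,1])<200),150): print(mid(P,m))
f=r.grab_frame("scene"); cv2.imwrite("pics/s4.png",f["color"][:,:,::-1]); print(r.sense()["time_s"])
```

```text
[ 386.6 -308.4  192.9] [45.5 45.9  4. ] [207 164   0]
[ 480.8 -309.   192.7] [45.7 45.6  4.2] [202  60 124]
[ 575.2 -309.7  192.4] [46.5 45.4  4.5] [ 29 133 134]
grip gap 51.20257820788705 41.27510190010071 t 48.0833
carried gap 51.04024807699005 hit True z [626.5  88.6 182.1] want 181.5
t 53.2917
grip gap 51.22233062489392 41.766239404678345 t 56.625
carried gap 50.78704482177758 hit True z [619.2 -16.  182.1] want 181.5
t 61.2
grip gap 51.10157419339209 42.33614981174469 t 64.025
carried gap 51.283603330998204 hit True z [ 612.  -119.5  182.1] want 181.5
t 68.0
(array([625.1,  87.9, 204.9]), array([45.9, 45.8,  4. ]))
(array([ 611.9, -120.4,  204.8]), array([45.8, 45.4,  3.9]))
(array([618.7, -21.5, 204.8]), array([46.7, 36. ,  3.8]))
68.8333
```

View pics/s4.png

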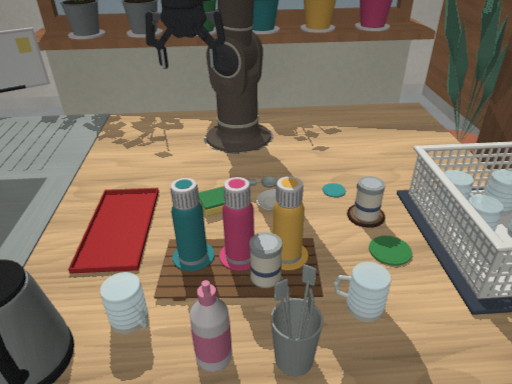

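View pics/w4.png

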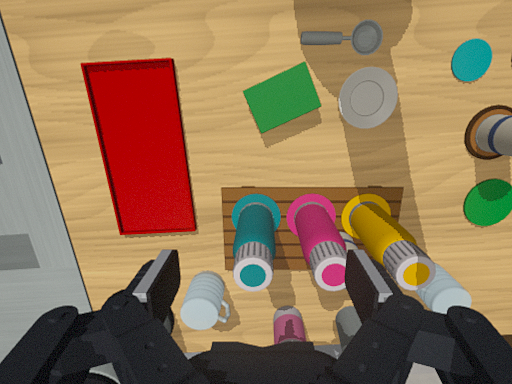

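All three bottles stand on their own coasters (pink is partly hidden by a finger in the wrist view, so its reading there is off). Both tins are in place and the gripper is clear, so I'm handing in.

```bash
python3 -c "
from cell import r
print(r.close_job())"
```

```text
the job is handed in; nothing more can be done
None
```

The job is handed in at about 69 s, with nothing seen knocked over: the full tin is in the middle of the cork mat, the empty one is back where it stood, and each bottle is on the coaster of its own colour.

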